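Queue capacitors for measuring, smallest first

TASK

The four black capacitors are to be measured one after another, from the smallest up. Stand them in the row of four shallow red trays in order of size, one upright in the middle of each tray, the smallest in the tray next to the handheld meter and the largest at the far end of the row. Set them down gently: do not drop them or tip them over.

Things in the scene. Friction and masses are not known exactly. Their poses are not given: they have to be found in the camera images.
- can_a: the smallest capacitor: a loose black-sleeved round can standing upright, 25 mm in diameter and 45 mm tall, with a pale stripe down one side and two small bright terminals that stand 5 mm above the lid. Origin: centre of its underside; z up along the can
- can_b: the second smallest capacitor: a loose black-sleeved round can standing upright, 35 mm in diameter and 55 mm tall, with a pale stripe down one side and two small bright terminals that stand 5 mm above the lid. Origin: centre of its underside; z up along the can
- can_c: the second largest capacitor: a loose black-sleeved round can standing upright, 50 mm in diameter and 70 mm tall, with a pale stripe down one side and two small bright terminals that stand 5 mm above the lid. Origin: centre of its underside; z up along the can
- can_d: the largest capacitor: a loose black-sleeved round can standing upright, 63 mm in diameter and 90 mm tall, with a pale stripe down one side and two small bright terminals that stand 5 mm above the lid. Origin: centre of its underside; z up along the can
- tray_p: one of four alike shallow red trays with a pale grey liner standing side by side, 8 mm apart, in a straight row on a grey mat (which letter stands where changes every time). Fixed. 100 mm deep (its x axis, across the row) by 92 mm wide (its y axis, along the row); walls 3 mm thick, rim 20 mm above its underside (14 mm at the front, -x, side); inner floor 3 mm above its underside. Origin: centre of its underside, 3 mm above the table; z up
- tray_q: one of four alike shallow red trays with a pale grey liner standing side by side, 8 mm apart, in a straight row on a grey mat (which letter stands where changes every time). Fixed. 100 mm deep (its x axis, across the row) by 92 mm wide (its y axis, along the row); walls 3 mm thick, rim 20 mm above its underside (14 mm at the front, -x, side); inner floor 3 mm above its underside. Origin: centre of its underside, 3 mm above the table; z up
- tray_r: one of four alike shallow red trays with a pale grey liner standing side by side, 8 mm apart, in a straight row on a grey mat (which letter stands where changes every time). Fixed. 100 mm deep (its x axis, across the row) by 92 mm wide (its y axis, along the row); walls 3 mm thick, rim 20 mm above its underside (14 mm at the front, -x, side); inner floor 3 mm above its underside. Origin: centre of its underside, 3 mm above the table; z up
- tray_s: one of four alike shallow red trays with a pale grey liner standing side by side, 8 mm apart, in a straight row on a grey mat (which letter stands where changes every time). Fixed. 100 mm deep (its x axis, across the row) by 92 mm wide (its y axis, along the row); walls 3 mm thick, rim 20 mm above its underside (14 mm at the front, -x, side); inner floor 3 mm above its underside. Origin: centre of its underside, 3 mm above the table; z up
- meter: a handheld component meter lying flat just beyond one end of the row of trays (either end), black with orange ends, a dial and a display; 190 x 96 x 38 mm, its dial's pointer up to 48 mm high. Fixed. Origin: centre of its underside. A deep red stock bin, 160 x 98 x 70 mm, stands beyond the row's other end
There are look-alikes about, which are no part of the job. Leave any blue look-alike of the tray_r alone.

How it is judged:
At the end, for the whole second after the job is handed in: Counted from the tray nearest the meter, the trays hold the smallest, second smallest, second largest and largest capacitor. Each stands upright (within 0.1 rad) on its tray's floor, its centre within 15 mm of the tray's centre, released and at rest (((horizontal distance between tray_p and meter between 0 and 0.18 m and horizontal distance between can_a and tray_p below 0.015 m and z of can_a in the frame of tray_p below 0.007 m) or (horizontal distance between tray_q and meter between 0 and 0.18 m and horizontal distance between can_a and tray_q below 0.015 m and z of can_a in the frame of tray_q below 0.007 m) or (horizontal distance between tray_r and meter between 0 and 0.18 m and horizontal distance between can_a and tray_r below 0.015 m and z of can_a in the frame of tray_r below 0.007 m) or (horizontal distance between tray_s and meter between 0 and 0.18 m and horizontal distance between can_a and tray_s below 0.015 m and z of can_a in the frame of tray_s below 0.007 m)) and angle between each of can_a, can_b, can_c, can_d's own z axis and vertical below 0.1 rad and linear speed of each of can_a, can_b, can_c, can_d below 0.02 m/s and angular speed of each of can_a, can_b, can_c, can_d below 0.2 rad/s and ((horizontal distance between tray_p and meter between 0.18 and 0.28 m and horizontal distance between can_b and tray_p below 0.015 m and z of can_b in the frame of tray_p below 0.007 m) or (horizontal distance between tray_q and meter between 0.18 and 0.28 m and horizontal distance between can_b and tray_q below 0.015 m and z of can_b in the frame of tray_q below 0.007 m) or (horizontal distance between tray_r and meter between 0.18 and 0.28 m and horizontal distance between can_b and tray_r below 0.015 m and z of can_b in the frame of tray_r below 0.007 m) or (horizontal distance between tray_s and meter between 0.18 and 0.28 m and horizontal distance between can_b and tray_s below 0.015 m and z of can_b in the frame of tray_s below 0.007 m)) and ((horizontal distance between tray_p and meter between 0.28 and 0.38 m and horizontal distance between can_c and tray_p below 0.015 m and z of can_c in the frame of tray_p below 0.007 m) or (horizontal distance between tray_q and meter between 0.28 and 0.38 m and horizontal distance between can_c and tray_q below 0.015 m and z of can_c in the frame of tray_q below 0.007 m) or (horizontal distance between tray_r and meter between 0.28 and 0.38 m and horizontal distance between can_c and tray_r below 0.015 m and z of can_c in the frame of tray_r below 0.007 m) or (horizontal distance between tray_s and meter between 0.28 and 0.38 m and horizontal distance between can_c and tray_s below 0.015 m and z of can_c in the frame of tray_s below 0.007 m)) and ((horizontal distance between tray_p and meter between 0.38 and 9 m and horizontal distance between can_d and tray_p below 0.015 m and z of can_d in the frame of tray_p below 0.007 m) or (horizontal distance between tray_q and meter between 0.38 and 9 m and horizontal distance between can_d and tray_q below 0.015 m and z of can_d in the frame of tray_q below 0.007 m) or (horizontal distance between tray_r and meter between 0.38 and 9 m and horizontal distance between can_d and tray_r below 0.015 m and z of can_d in the frame of tray_r below 0.007 m) or (horizontal distance between tray_s and meter between 0.38 and 9 m and horizontal distance between can_d and tray_s below 0.015 m and z of can_d in the frame of tray_s below 0.007 m))); the robot touches nothing.
It fails at once if a capacitor is tipped over (angle between any of can_a, can_b, can_c, can_d's own z axis and vertical above 0.6 rad).
It fails at once if a capacitor is dropped or flung instead of set down ((contact force between can_a and the fingers below 0.02 N and linear speed of can_a above 0.6 m/s) or (contact force between can_b and the fingers below 0.02 N and linear speed of can_b above 0.6 m/s) or (contact force between can_c and the fingers below 0.02 N and linear speed of can_c above 0.6 m/s) or (contact force between can_d and the fingers below 0.02 N and linear speed of can_d above 0.6 m/s)).
It also fails if it takes over 104 s, if anything falls off the work surface, if the arm or the gripper's body presses on something with over 40 N, if the wrist force passes 120 N, or if a joint passes its speed limit or range.

ROBOT

A 7-joint arm with a two-finger parallel gripper is mounted at the origin on the work surface. World frame = base frame: x ahead of the robot, y to its left, z up, the work surface at z = 0. Lengths are in m, angles in rad, forces in N, time in s.
With the tool pointing down it reaches from about 0.425 to 0.925 m from the base axis. Payload 6.8 kg.
Tool frame: the origin (TCP) lies between the finger pads; the fingertips stand finger_overhang ahead of it and the grasp point (between the pads) lies 6 mm ahead of it (finger_overhang is the distance from the TCP to the fingertips, in m); z points along the fingers, y is the line along which they close (so a half turn about z gives the same grasp; the last joint's range is limited). The gripper opens to 85 mm and grips with 20 to 120 N. Pads are 22 mm wide; open, the fingers measure 114 mm over their backs; the gripper's body (76 mm by 85 mm) begins 54 mm behind the grasp point. The pads swing forward as they close: fully open they stand 13 mm farther back than shut.
Start: joints at [-1.316, 0.477, 0.022, 1.555, -0.011, 1.109, -0.083], TCP at [0.24, 0.631, 0.256] pointing down, gripper open.
Joint ranges: [-2.96, 2.96], [-0.34, 2.1], [-1.41, 1.46], [0.24, 2.44], [-1.37, 4.51], [0.17, 1.92], [-2.96, 2.96]. Speed limits (rad/s): [2.39, 2.39, 3.14, 3.14, 3.14, 3.14, 3.14].

INTERFACE

Orientations are given as a unit quaternion [w, x, y, z].
In Python, from station import * gives the robot as it stands.
- The arm moves only by the tool drive_tool, never from a script. Its argument "increments" is a list of rows, each an object of numbers: "claw": the finger opening in m, from 0 to 0.0854; "dx", "dy", "dz": the shift along the tool's x, y, z in m; "wx", "wy", "wz": the turn, a rotation vector about the tool's x, y, z in degrees. A call has 1 to 20 rows; each row shifts and turns the commanded pose from where the row before left it, along the tool's axes as they then stand; what a row does not reach is not made up. A row lasts 1/8 s, in which the tool goes at most 62.5 mm and 10.7 degrees, less where a joint would pass 70% of its speed; a pose out of reach is approached as far as the arm can. A call with a gripper value outside its range is refused whole. The fingers move at their own pace and stop on an object; "newtons" is the grip in N (left out, the last holds). Time passes only in rows, so rows that do not move let the fingers close. It gives the time, the measured TCP pose, the force, the opening and the grip force at its end, in the units of the state.
- get_obs(): the state, without advancing time (a new reading comes with each control period).
- read_camera(name): name is "scene" or "top" or "wrist"; returns (picture, depth): 480x640x3 uint8, red, green, blue; 480x640 float32, m along the optical axis (not along the pixel's ray), 0 where there is no reading.
- calibration(name): a dict with "intrinsics" (3x3 intrinsics, pixels), "k1" (the pictures are not rectified: a ray, as slopes to the right and down, at radius r is drawn at 1 + k1 r^2 times it, then the intrinsics apply), "R" (3x3) and "t" (3): a world point X has camera coordinates R X + t; the wrist camera has in their place "mount" (4x4, takes a point from camera to tool coordinates, whose origin is the TCP and whose axes are the flange's). Camera axes: x right, y down, z forward; pixel columns grow to the right and rows downward; lengths in m; the calibration is good to about 2 mm. A picture is of the moment at which its call begins: read the wrist's pose just before it. calibration takes no time and is no camera call.
- hand_in(): hands the job in; it is judged then, once.
The state is a dict: "t": time; "q": joint angles; "joint_vel": joint speeds; "joint_torque": joint torques, N m; "eef_pos": TCP position; "tool_rot": TCP orientation; "contact_force": force on the tool from outside, world axes, zero at the start; "torque": the same for the moment, N m; "gripper_width": opening from 0.0 (shut) to 1.0 (fully open); "grasp_force": force on a finger pad.
Only numpy, scipy, OpenCV 4.12 (cv2) and the standard library are available. Lean on these libraries where they do the work, as an engineer would, in place of code of your own. Each camera call takes 0.05 s, during which the arm holds its last target. There are 200 camera calls.

## Working session

There is one attempt and no reset: what is moved stays moved. The work goes in short steps, Python scripts to look and compute and a tool call to move; the robot and the scene stay as the last step left them, time stands still between calls to the robot, and variables do not carry over. Pictures are saved under pics/ and viewed, at most 14 in all, crops included, and the job is handed in when it is done.

Besides the shell and the picture viewer there is one more tool, called in YAML: its name, and indented under it one key for each argument. drive_tool: Moves the arm, as the interface text tells. Its arguments: {"type":"object","properties":{"increments":{"type":"array","items":{"type":"object","properties":{"claw":{"type":"number"},"dx":{"type":"number"},"dy":{"type":"number"},"dz":{"type":"number"},"wx":{"type":"number"},"wy":{"type":"number"},"wz":{"type":"number"}}}},"newtons":{"type":"number"}},"required":["increments"]}

```bash
mkdir -p pics; ls
python3 - <<'E'
from station import *
import cv2
o=get_obs();print({k:o[k] for k in o})
for n in("scene","top"):
    p,d=read_camera(n);cv2.imwrite(f"pics/{n}0.png",p[:,:,::-1]);c=calibration(n);print(n,c)
print(calibration("wrist"))
E
```

```text
pics
{'t': 0.0, 'q': array([-1.31611051,  0.47778051,  0.02235558,  1.55649864, -0.0115001 ,
        1.10930284, -0.08311295]), 'joint_vel': array([-0.00080991,  0.00013426,  0.00086058,  0.00140379,  0.00051359,
       -0.00103563,  0.0001038 ]), 'joint_torque': array([-3.62633955e-04, -5.96453333e+01,  1.60790976e+00, -2.81194192e+01,
        1.24906955e-02,  9.49794747e-03, -4.73759229e-06]), 'eef_pos': array([0.23936343, 0.63052309, 0.2553192 ]), 'tool_rot': array([-9.56952774e-05,  1.80402656e-01,  9.83592403e-01, -9.25527184e-04]), 'contact_force': array([ 1.26416819, -0.12740155,  0.41730147]), 'torque': array([-0.02104188, -0.00708754, -0.00081883]), 'grasp_force': 0.0, 'gripper_width': 0.9964702613245622}
scene {'intrinsics': array([[554.84227523,   0.        , 312.32558449],
       [  0.        , 554.84227523, 233.64613604],
       [  0.        ,   0.        ,   1.        ]]), 'k1': -0.034825300724641226, 'R': array([[-0.48882014,  0.87228508,  0.01317637],
       [ 0.65152077,  0.375067  , -0.65942811],
       [-0.58015132, -0.31375706, -0.75165215]]), 't': array([ 0.29433
[... 324 characters left out ...]
 -7.16136703e-02, -2.00848468e-01],
       [ 2.00271758e-01,  1.52186461e-02, -9.79622180e-01]]), 't': array([-0.05813864,  0.55829784,  1.13131208])}
{'intrinsics': array([[409.4947217 ,   0.        , 324.37269191],
       [  0.        , 409.4947217 , 239.01260562],
       [  0.        ,   0.        ,   1.        ]]), 'k1': -0.016739078729780265, 'mount': array([[ 9.07427616e-04, -9.48131112e-01, -3.17878232e-01,
         8.12516700e-02],
       [ 9.99999046e-01,  5.29450402e-04,  1.27545177e-03,
        -1.58152555e-03],
       [-1.04099474e-03, -3.17879086e-01,  9.48130689e-01,
        -1.15855324e-01],
       [ 0.00000000e+00,  0.00000000e+00,  0.00000000e+00,
         1.00000000e+00]])}
```

View pics/scene0.png

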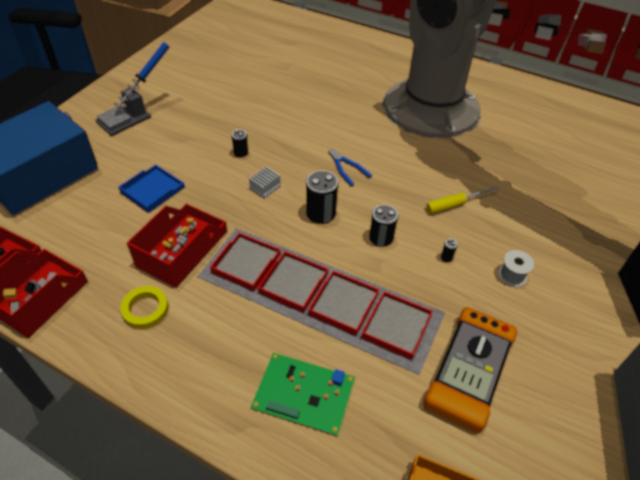

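View pics/top0.png

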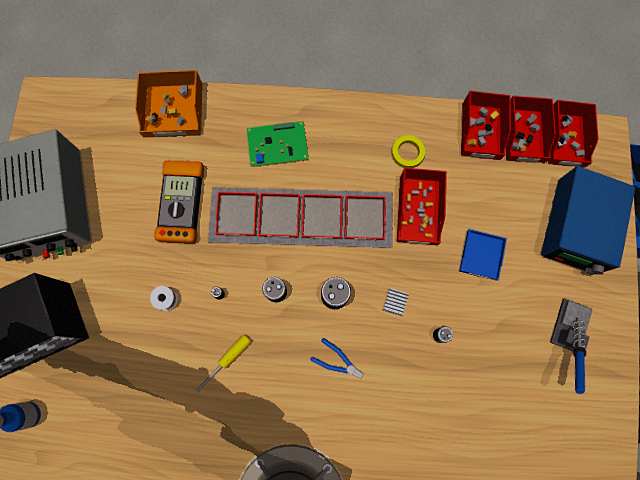

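The scene and top views show these black round cans, by top-view pixel:
- (217,293): the smallest, can_a.
- (443,334): can_b.
- (274,289): can_c.
- (336,292): the largest, can_d.

Look-alikes are the white spool at (163,298), the blue tray at (483,255) and the red bin at (421,205). The trays are at top-view x of about 237, 279, 322 and 365, y of about 216. The meter is at (179,202), so can_a goes in the leftmost tray and can_d in the rightmost.

```bash
cat > h.py <<'E'
from station import *
import cv2, numpy as np
def pose(o):
    w,x,y,z=o["tool_rot"]
    from scipy.spatial.transform import Rotation as R
    return R.from_quat([x,y,z,w]).as_matrix(),np.array(o["eef_pos"])
def cam(name,o=None):
    c=calibration(name)
    if "mount" in c:
        R,p=pose(o); M=np.array(c["mount"])
        return c,R@M[:3,:3],R@M[:3,3]+p
    R=np.array(c["R"]); return c,R.T,-R.T@np.array(c["t"])
def slopes(c,uv):
    return cv2.undistortPoints(np.float64(uv).reshape(-1,1,2),np.array(c["intrinsics"]),np.array([c["k1"],0,0,0])).reshape(-1,2)
def onplane(C,uv,z):
    c,R,t=C; s=slopes(c,uv); d=np.c_[s,np.ones(len(s))]@R.T
    return t+d*((z-t[2])/d[:,2])[:,None]
def cloud(C,depth):
    c,R,t=C; v,u=np.mgrid[:480,:640]; s=slopes(c,np.c_[u.ravel(),v.ravel()])
    P=(np.c_[s,np.ones(len(s))]*depth.reshape(-1,1))@R.T+t
    P[depth.ravel()==0]=np.nan
    return P.reshape(480,640,3)
E
python3 - <<'E'
from h import *
p,d=read_camera("top");C=cam("top");P=cloud(C,d)
for n,(u,v),D,H in(("a",(217,293),25,45),("b",(443,334),35,55),("c",(274,289),50,70),("d",(336,292),63,90)):
    w=P[v-35:v+35,u-35:u+35]; m=(w[...,2]>H/1000-.01)&(w[...,2]<H/1000+.01)
    q=w[m][:,:2]; 
    (cx,cy),r=cv2.minEnclosingCircle(np.float32(q)*1000)
    print(n,len(q),"z",np.round(np.median(w[m][:,2]),4),"mean",q.mean(0).round(4),"circ",round(cx,1),round(cy,1),"D",round(2*r,1),"r",np.hypot(*q.mean(0)).round(3))
print("table z",np.nanmedian(P[330:380,400:420,2]))
hsv=cv2.cvtColor(p,cv2.COLOR_RGB2HSV)
red=cv2.inRange(hsv,(0,150,60),(8,255,255))|cv2.inRange(hsv,(172,150,60),(180,255,255))
red[:170]=0;red[260:]=0;red[:,:205]=0;red[:,395:]=0
cs,h=cv2.findContours(red,cv2.RETR_CCOMP,cv2.CHAIN_APPROX_NONE)
for c,hh in zip(cs,h[0]):
    if cv2.contourArea(c)>500 :
        q=onplane(C,c[:,0,:],.022)[:,:2]
        r=cv2.minAreaRect(np.float32(q*1000)); print("in" if hh[3]>=0 else "out",np.round(r[0],1),np.round(r[1],1),round(r[2],1))
cv2.imwrite("pics/crop0.png",cv2.resize(p[170:350,150:460,::-1],None,fx=2.5,fy=2.5,interpolation=cv2.INTER_CUBIC))
E
```

```text
a 106 z 0.0446 mean [0.4386 0.1983] circ 439.4 199.2 D 25.5 r 0.481
b 198 z 0.0547 mean [ 0.3825 -0.3073] circ 382.4 -308.2 D 36.4 r 0.491
c 417 z 0.0701 mean [0.4544 0.0703] circ 455.2 70.7 D 50.3 r 0.46
d 682 z 0.0901 mean [ 0.4549 -0.0632] circ 455.6 -63.2 D 63.3 r 0.459
table z -0.00015653794421699452
out [ 639.4 -120.1] [103.1  90.9] 2.7
in [ 639.6 -119.6] [98.4 87.7] 2.3
out [635.  -21.2] [103.8  92. ] 2.2
in [635.7 -21. ] [98.2 89.9] 3.6
out [631.3  78.6] [101.9  93.1] 2.7
in [631.1  78. ] [98.4 89. ] 3.1
out [626.8 177.6] [102.7  93.6] 2.7
in [626.5 177.9] [98.3 88.7] 3.3
```

View pics/crop0.png

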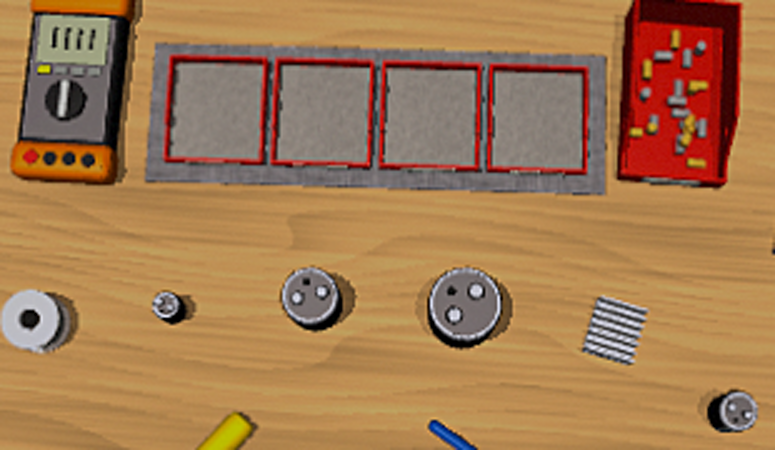

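drive_tool:
  increments:
    - {"wz":-7,"claw":0.06}
    - {"wz":-7}
    - {"wz":-6.8}
    - {"dx":-0.01,"dy":-0.02}
    - {"dx":-0.02,"dy":-0.043}
    - {"dx":-0.02,"dy":-0.043}
    - {"dx":-0.02,"dy":-0.043}
    - {"dx":-0.02,"dy":-0.043}
    - {"dx":-0.02,"dy":-0.043}
    - {"dx":-0.02,"dy":-0.043}
    - {"dx":-0.02,"dy":-0.043}
    - {"dx":-0.02,"dy":-0.043}
    - {"dx":-0.02,"dy":-0.043}
    - {"dx":-0.01,"dy":-0.0245}
    - {}
    - {}
  newtons: 60

```text
schema error: expected keys claw, dx, dy, dz, wx, wy, wz
```

Run:
```python
from h import *
import station; print([x for x in dir(station) if x[0]!='_'], getattr(station,'finger_overhang',None))
o=get_obs();R,p=pose(o);print(o["t"],p,R.round(3),o["gripper_width"],o["q"].round(2))
im,d=read_camera("wrist");C=cam("wrist",o);P=cloud(C,d)
m=(P[...,2]>.035)&(P[...,2]<.055)&(np.hypot(P[...,0]-.439,P[...,1]-.199)<.03);q=P[m][:,:2];print(len(q),cv2.minEnclosingCircle(np.float32(q)*1000))
cv2.imwrite("pics/w0.png",im[:,:,::-1])
```

```text
['PlanningError', 'calibration', 'finger_overhang', 'get_obs', 'hand_in', 'read_camera'] 0.025
0.15 [0.23942063 0.63068517 0.2555676 ] [[-0.935  0.355 -0.   ]
 [ 0.355  0.935 -0.001]
 [-0.    -0.001 -1.   ]] 0.9993849974862851 [-1.32  0.48  0.02  1.56 -0.01  1.11 -0.08]
0 ((0.0, 0.0), 0.0)
```

View pics/w0.png

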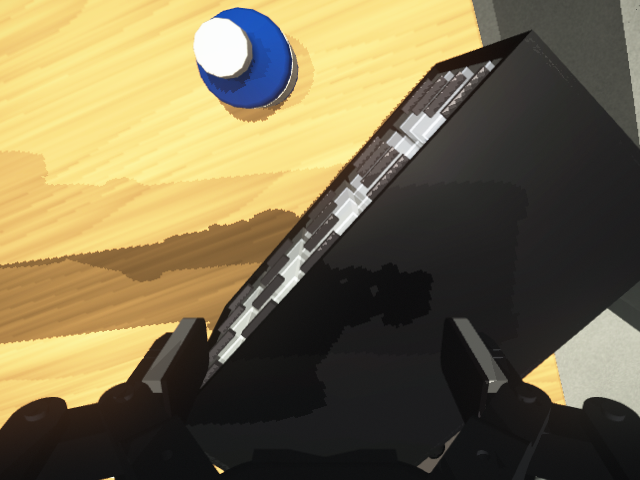

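The wrist view shows the gripper over the black bench supply, with no cans in sight. Every row needs all its keys, and I'll raise the arm a little for clearance.

drive_tool:
  increments:
    - {"claw":0.06,"dx":0,"dy":0,"dz":-0.02,"wx":0,"wy":0,"wz":-7}
    - {"claw":0.06,"dx":0,"dy":0,"dz":-0.02,"wx":0,"wy":0,"wz":-7}
    - {"claw":0.06,"dx":0,"dy":0,"dz":0,"wx":0,"wy":0,"wz":-6.8}
    - {"claw":0.06,"dx":-0.01,"dy":-0.02,"dz":0,"wx":0,"wy":0,"wz":0}
    - {"claw":0.06,"dx":-0.02,"dy":-0.043,"dz":0,"wx":0,"wy":0,"wz":0}
    - {"claw":0.06,"dx":-0.02,"dy":-0.043,"dz":0,"wx":0,"wy":0,"wz":0}
    - {"claw":0.06,"dx":-0.02,"dy":-0.043,"dz":0,"wx":0,"wy":0,"wz":0}
    - {"claw":0.06,"dx":-0.02,"dy":-0.043,"dz":0,"wx":0,"wy":0,"wz":0}
    - {"claw":0.06,"dx":-0.02,"dy":-0.043,"dz":0,"wx":0,"wy":0,"wz":0}
    - {"claw":0.06,"dx":-0.02,"dy":-0.043,"dz":0,"wx":0,"wy":0,"wz":0}
    - {"claw":0.06,"dx":-0.02,"dy":-0.043,"dz":0,"wx":0,"wy":0,"wz":0}
    - {"claw":0.06,"dx":-0.02,"dy":-0.043,"dz":0.02,"wx":0,"wy":0,"wz":0}
    - {"claw":0.06,"dx":-0.02,"dy":-0.043,"dz":0.03,"wx":0,"wy":0,"wz":0}
    - {"claw":0.06,"dx":-0.01,"dy":-0.0245,"dz":0.03,"wx":0,"wy":0,"wz":0}
    - {"claw":0.06,"dx":0,"dy":0,"dz":0,"wx":0,"wy":0,"wz":0}
    - {"claw":0.06,"dx":0,"dy":0,"dz":0,"wx":0,"wy":0,"wz":0}
  newtons: 60

```text
t: 2.2
eef_pos: [0.4397, 0.2007, 0.2169]
tool_rot: [0.0, -0.0, 1.0, 0.0]
contact_force: [0.2, 0.8, 0.1]
gripper_width: 0.706
grasp_force: 0.0
```

```bash
cat > w.py <<'E'
from h import *
import sys
x,y,H,D=map(float,sys.argv[1:5])
o=get_obs();R,p=pose(o);print("t",round(o["t"],2),p.round(4),R[:,1].round(3),R[:,2].round(3),"w",o["gripper_width"])
im,d=read_camera("wrist");C=cam("wrist",o);P=cloud(C,d)
m=(P[...,2]>H-.008)&(P[...,2]<H+.008)&(np.hypot(P[...,0]-x,P[...,1]-y)<D/2+.02);q=P[m][:,:2]
if len(q):
    (cx,cy),r=cv2.minEnclosingCircle(np.float32(q)*1000);print(len(q),"centre",cx,cy,"D",2*r)
    e=R.T@np.array([cx/1000-p[0],cy/1000-p[1],0]);print("tool offset to can dx,dy",e.round(4))
if len(sys.argv)>5: cv2.imwrite("pics/%s.png"%sys.argv[5],im[:,:,::-1])
E
python3 w.py .439 .199 .045 .025 w1
```

```text
t 2.2 [0.4397 0.2007 0.2169] [-0.001  1.     0.001] [ 0.001  0.001 -1.   ] w 0.7056368524922175
867 centre 437.2502746582031 198.6329803466797 D 25.157236099243164
tool offset to can dx,dy [ 0.0025 -0.002  -0.    ]
```

View pics/w1.png

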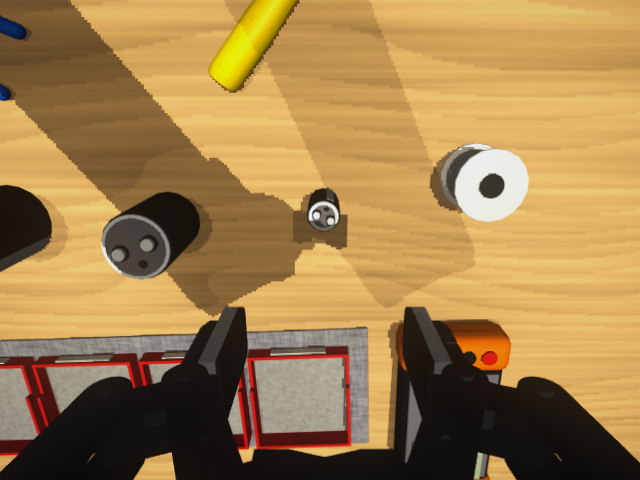

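The wrist view shows can_a at (323,212), between the fingers' planes, so I'll go down and grip it.

drive_tool:
  increments:
    - {"claw":0.06,"dx":0.0015,"dy":-0.002,"dz":0.03,"wx":0,"wy":0,"wz":0}
    - {"claw":0.06,"dx":0,"dy":0,"dz":0.04,"wx":0,"wy":0,"wz":0}
    - {"claw":0.06,"dx":0,"dy":0,"dz":0.04,"wx":0,"wy":0,"wz":0}
    - {"claw":0.06,"dx":0,"dy":0,"dz":0.03,"wx":0,"wy":0,"wz":0}
    - {"claw":0.06,"dx":0,"dy":0,"dz":0.02,"wx":0,"wy":0,"wz":0}
    - {"claw":0.06,"dx":0,"dy":0,"dz":0.016,"wx":0,"wy":0,"wz":0}
    - {"claw":0.035,"dx":0,"dy":0,"dz":0,"wx":0,"wy":0,"wz":0}
    - {"claw":0.029,"dx":0,"dy":0,"dz":0,"wx":0,"wy":0,"wz":0}
    - {"claw":0.015,"dx":0,"dy":0,"dz":0,"wx":0,"wy":0,"wz":0}
    - {"claw":0.015,"dx":0,"dy":0,"dz":0,"wx":0,"wy":0,"wz":0}
    - {"claw":0.015,"dx":0,"dy":0,"dz":0,"wx":0,"wy":0,"wz":0}
    - {"claw":0.015,"dx":0,"dy":0,"dz":0,"wx":0,"wy":0,"wz":0}
  newtons: 30

```text
t: 3.75
eef_pos: [0.4388, 0.1982, 0.0412]
tool_rot: [0.001, -0.0, 1.0, 0.001]
contact_force: [-1.6, 1.0, 7.6]
gripper_width: 0.28
grasp_force: 29.7
```

drive_tool:
  increments:
    - {"claw":0.015,"dx":0,"dy":0,"dz":-0.02,"wx":0,"wy":0,"wz":0}
    - {"claw":0.015,"dx":0,"dy":0,"dz":-0.03,"wx":0,"wy":0,"wz":0}
    - {"claw":0.015,"dx":0,"dy":0,"dz":-0.03,"wx":0,"wy":0,"wz":0}
    - {"claw":0.015,"dx":-0.014,"dy":-0.0025,"dz":0,"wx":0,"wy":0,"wz":0}
    - {"claw":0.015,"dx":-0.03,"dy":-0.004,"dz":0,"wx":0,"wy":0,"wz":0}
    - {"claw":0.015,"dx":-0.04,"dy":-0.004,"dz":0,"wx":0,"wy":0,"wz":0}
    - {"claw":0.015,"dx":-0.04,"dy":-0.004,"dz":0,"wx":0,"wy":0,"wz":0}
    - {"claw":0.015,"dx":-0.035,"dy":-0.004,"dz":0,"wx":0,"wy":0,"wz":0}
    - {"claw":0.015,"dx":-0.02,"dy":-0.002,"dz":0,"wx":0,"wy":0,"wz":0}
    - {"claw":0.015,"dx":-0.009,"dy":0,"dz":0,"wx":0,"wy":0,"wz":0}
    - {"claw":0.015,"dx":0,"dy":0,"dz":0.02,"wx":0,"wy":0,"wz":0}
    - {"claw":0.015,"dx":0,"dy":0,"dz":0.025,"wx":0,"wy":0,"wz":0}
    - {"claw":0.015,"dx":0,"dy":0,"dz":0.015,"wx":0,"wy":0,"wz":0}
    - {"claw":0.015,"dx":0,"dy":0,"dz":0.008,"wx":0,"wy":0,"wz":0}
    - {"claw":0.015,"dx":0,"dy":0,"dz":0.004,"wx":0,"wy":0,"wz":0}
    - {"claw":0.015,"dx":0,"dy":0,"dz":0,"wx":0,"wy":0,"wz":0}
  newtons: 40

```text
t: 5.75
eef_pos: [0.6263, 0.1772, 0.0485]
tool_rot: [0.0, -0.0, 1.0, 0.0]
contact_force: [0.7, 0.6, -0.1]
gripper_width: 0.279
grasp_force: 39.2
```

```bash
cat > s.py <<'E'
from h import *
import sys
n=sys.argv[1]
im,d=read_camera("scene");C=cam("scene");P=cloud(C,d);cv2.imwrite("pics/%s.png"%n,cv2.resize(im[160:440,170:570,::-1],None,fx=1.8,fy=1.8))
o=get_obs();print(o["t"],o["eef_pos"],o["contact_force"])
E
python3 s.py s1
```

```text
5.8 [0.626513   0.17728938 0.04882685] [-0.04686424  0.32351132 -0.77795827]
```

View pics/s1.png

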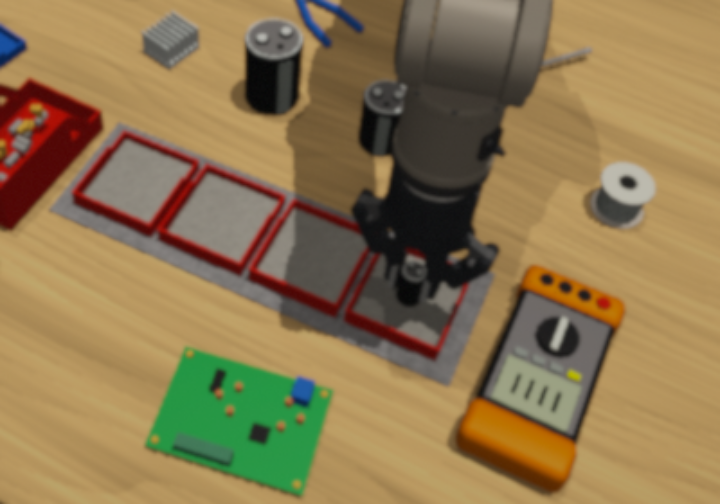

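The crop shows can_a held upright over the middle of the tray beside the meter. I'll set it down, release it, rise and go above can_c.

drive_tool:
  increments:
    - {"claw":0.015,"dx":0,"dy":0,"dz":0.001,"wx":0,"wy":0,"wz":0}
    - {"claw":0.015,"dx":0,"dy":0,"dz":0.0005,"wx":0,"wy":0,"wz":0}
    - {"claw":0.027,"dx":0,"dy":0,"dz":0,"wx":0,"wy":0,"wz":0}
    - {"claw":0.034,"dx":0,"dy":0,"dz":0,"wx":0,"wy":0,"wz":0}
    - {"claw":0.04,"dx":0,"dy":0,"dz":0,"wx":0,"wy":0,"wz":0}
    - {"claw":0.04,"dx":0,"dy":0,"dz":-0.01,"wx":0,"wy":0,"wz":0}
    - {"claw":0.04,"dx":0,"dy":0,"dz":-0.03,"wx":0,"wy":0,"wz":0}
    - {"claw":0.08,"dx":0,"dy":0,"dz":-0.04,"wx":0,"wy":0,"wz":0}
    - {"claw":0.08,"dx":0,"dy":0,"dz":-0.04,"wx":0,"wy":0,"wz":0}
    - {"claw":0.08,"dx":0.02,"dy":-0.013,"dz":-0.03,"wx":0,"wy":0,"wz":0}
    - {"claw":0.08,"dx":0.04,"dy":-0.025,"dz":-0.02,"wx":0,"wy":0,"wz":0}
    - {"claw":0.08,"dx":0.04,"dy":-0.025,"dz":0,"wx":0,"wy":0,"wz":0}
    - {"claw":0.08,"dx":0.04,"dy":-0.025,"dz":0,"wx":0,"wy":0,"wz":0}
    - {"claw":0.08,"dx":0.02,"dy":-0.012,"dz":0,"wx":0,"wy":0,"wz":0}
    - {"claw":0.08,"dx":0.0115,"dy":-0.0067,"dz":0,"wx":0,"wy":0,"wz":0}
    - {"claw":0.08,"dx":0,"dy":0,"dz":0,"wx":0,"wy":0,"wz":0}
  newtons: 40

```text
t: 7.8
eef_pos: [0.4547, 0.0703, 0.2173]
tool_rot: [0.0, 0.0, 1.0, 0.0]
contact_force: [0.4, 0.1, 1.5]
gripper_width: 0.938
grasp_force: 0.0
```

```bash
cat > top.py <<'E'
from h import *
import sys
p,d=read_camera("top");C=cam("top");P=cloud(C,d)
for i in range(1,len(sys.argv),4):
    x,y,z,r=map(float,sys.argv[i:i+4])
    m=(abs(P[...,2]-z)<.008)&(np.hypot(P[...,0]-x,P[...,1]-y)<r);q=P[m]
    if len(q)>5: print(x,y,len(q),"z",np.median(q[:,2]).round(4),cv2.minEnclosingCircle(np.float32(q[:,:2])*1000))
E
python3 w.py .455 .0705 .07 .05; python3 top.py .6265 .1777 .051 .03 .455 .0705 .07 .04 .455 -.063 .09 .045
```

```text
t 7.8 [0.4547 0.0703 0.2173] [0.    1.    0.001] [ 0.001  0.001 -1.   ] w 0.9384951927724184
4002 centre 453.06500244140625 68.88491821289062 D 49.91529083251953
tool offset to can dx,dy [ 0.0016 -0.0015 -0.    ]
0.6265 0.1777 95 z 0.0513 ((627.0401611328125, 178.51614379882812), 12.66438102722168)
0.455 -0.063 678 z 0.0902 ((455.4495544433594, -63.32627868652344), 31.427860260009766)
```

drive_tool:
  increments:
    - {"claw":0.08,"dx":0.0007,"dy":-0.0005,"dz":0.03,"wx":0,"wy":0,"wz":0}
    - {"claw":0.08,"dx":0,"dy":0,"dz":0.04,"wx":0,"wy":0,"wz":0}
    - {"claw":0.08,"dx":0,"dy":0,"dz":0.04,"wx":0,"wy":0,"wz":0}
    - {"claw":0.08,"dx":0,"dy":0,"dz":0.03,"wx":0,"wy":0,"wz":0}
    - {"claw":0.08,"dx":0,"dy":0,"dz":0.015,"wx":0,"wy":0,"wz":0}
    - {"claw":0.08,"dx":0,"dy":0,"dz":0.01,"wx":0,"wy":0,"wz":0}
    - {"claw":0.062,"dx":0,"dy":0,"dz":0,"wx":0,"wy":0,"wz":0}
    - {"claw":0.054,"dx":0,"dy":0,"dz":0,"wx":0,"wy":0,"wz":0}
    - {"claw":0.04,"dx":0,"dy":0,"dz":0,"wx":0,"wy":0,"wz":0}
    - {"claw":0.04,"dx":0,"dy":0,"dz":0,"wx":0,"wy":0,"wz":0}
    - {"claw":0.04,"dx":0,"dy":0,"dz":0,"wx":0,"wy":0,"wz":0}
    - {"claw":0.04,"dx":0,"dy":0,"dz":0,"wx":0,"wy":0,"wz":0}
  newtons: 50

```text
t: 9.4
eef_pos: [0.4547, 0.0701, 0.0528]
tool_rot: [0.001, -0.0, 1.0, 0.0]
contact_force: [-0.6, 0.2, 5.8]
gripper_width: 0.572
grasp_force: 51.3
```

drive_tool:
  increments:
    - {"claw":0.04,"dx":0,"dy":0,"dz":-0.02,"wx":0,"wy":0,"wz":0}
    - {"claw":0.04,"dx":0,"dy":0,"dz":-0.04,"wx":0,"wy":0,"wz":0}
    - {"claw":0.04,"dx":0,"dy":0,"dz":-0.04,"wx":0,"wy":0,"wz":0}
    - {"claw":0.04,"dx":-0.014,"dy":-0.0062,"dz":0,"wx":0,"wy":0,"wz":0}
    - {"claw":0.04,"dx":-0.03,"dy":-0.015,"dz":0,"wx":0,"wy":0,"wz":0}
    - {"claw":0.04,"dx":-0.04,"dy":-0.02,"dz":0,"wx":0,"wy":0,"wz":0}
    - {"claw":0.04,"dx":-0.04,"dy":-0.02,"dz":0,"wx":0,"wy":0,"wz":0}
    - {"claw":0.04,"dx":-0.03,"dy":-0.015,"dz":0,"wx":0,"wy":0,"wz":0}
    - {"claw":0.04,"dx":-0.018,"dy":-0.01,"dz":0,"wx":0,"wy":0,"wz":0}
    - {"claw":0.04,"dx":-0.0085,"dy":-0.005,"dz":0,"wx":0,"wy":0,"wz":0}
    - {"claw":0.04,"dx":0,"dy":0,"dz":0.02,"wx":0,"wy":0,"wz":0}
    - {"claw":0.04,"dx":0,"dy":0,"dz":0.035,"wx":0,"wy":0,"wz":0}
    - {"claw":0.04,"dx":0,"dy":0,"dz":0.02,"wx":0,"wy":0,"wz":0}
    - {"claw":0.04,"dx":0,"dy":0,"dz":0.012,"wx":0,"wy":0,"wz":0}
    - {"claw":0.04,"dx":0,"dy":0,"dz":0.0045,"wx":0,"wy":0,"wz":0}
    - {"claw":0.04,"dx":0,"dy":0,"dz":0,"wx":0,"wy":0,"wz":0}
  newtons: 60

```text
t: 11.4
eef_pos: [0.6348, -0.0212, 0.0607]
tool_rot: [0.0, -0.0, 1.0, 0.0]
contact_force: [0.2, 0.3, -2.1]
gripper_width: 0.57
grasp_force: 62.6
```

drive_tool:
  increments:
    - {"claw":0.04,"dx":0,"dy":0,"dz":0.001,"wx":0,"wy":0,"wz":0}
    - {"claw":0.04,"dx":0,"dy":0,"dz":0.001,"wx":0,"wy":0,"wz":0}
    - {"claw":0.052,"dx":0,"dy":0,"dz":0,"wx":0,"wy":0,"wz":0}
    - {"claw":0.058,"dx":0,"dy":0,"dz":0,"wx":0,"wy":0,"wz":0}
    - {"claw":0.064,"dx":0,"dy":0,"dz":0,"wx":0,"wy":0,"wz":0}
    - {"claw":0.064,"dx":0,"dy":0,"dz":-0.01,"wx":0,"wy":0,"wz":0}
    - {"claw":0.064,"dx":0,"dy":0,"dz":-0.03,"wx":0,"wy":0,"wz":0}
    - {"claw":0.085,"dx":0,"dy":0,"dz":-0.04,"wx":0,"wy":0,"wz":0}
    - {"claw":0.085,"dx":0,"dy":0,"dz":-0.04,"wx":0,"wy":0,"wz":0}
    - {"claw":0.085,"dx":0.02,"dy":-0.005,"dz":-0.03,"wx":0,"wy":0,"wz":0}
    - {"claw":0.085,"dx":0.04,"dy":-0.009,"dz":-0.02,"wx":0,"wy":0,"wz":0}
    - {"claw":0.085,"dx":0.04,"dy":-0.009,"dz":0,"wx":0,"wy":0,"wz":0}
    - {"claw":0.085,"dx":0.04,"dy":-0.009,"dz":0,"wx":0,"wy":0,"wz":0}
    - {"claw":0.085,"dx":0.025,"dy":-0.006,"dz":0,"wx":0,"wy":0,"wz":0}
    - {"claw":0.085,"dx":0.0148,"dy":-0.004,"dz":0,"wx":0,"wy":0,"wz":0}
    - {"claw":0.085,"dx":0,"dy":0,"dz":0,"wx":0,"wy":0,"wz":0}
  newtons: 60

```text
t: 13.4
eef_pos: [0.4545, -0.0635, 0.2288]
tool_rot: [0.0, 0.0, 1.0, 0.0]
contact_force: [0.6, -0.0, 0.7]
gripper_width: 0.993
grasp_force: 0.0
```

```bash
python3 w.py .455 -.063 .09 .063; python3 top.py .6265 .1777 .051 .03 .635 -.021 .076 .04
```

```text
t 13.4 [ 0.4545 -0.0635  0.2288] [0. 1. 0.] [ 0.001  0.    -1.   ] w 0.9931522706267687
6699 centre 453.6161804199219 -65.21214294433594 D 62.874183654785156
tool offset to can dx,dy [ 0.0009 -0.0017 -0.    ]
0.6265 0.1777 94 z 0.0511 ((626.7413940429688, 178.12295532226562), 12.473175048828125)
0.635 -0.021 290 z 0.0766 ((635.3959350585938, -20.351253509521484), 25.066482543945312)
```

drive_tool:
  increments:
    - {"claw":0.085,"dx":0.0003,"dy":-0.0008,"dz":0.03,"wx":0,"wy":0,"wz":0}
    - {"claw":0.085,"dx":0,"dy":0,"dz":0.04,"wx":0,"wy":0,"wz":0}
    - {"claw":0.085,"dx":0,"dy":0,"dz":0.03,"wx":0,"wy":0,"wz":0}
    - {"claw":0.085,"dx":0,"dy":0,"dz":0.03,"wx":0,"wy":0,"wz":0}
    - {"claw":0.085,"dx":0,"dy":0,"dz":0.02,"wx":0,"wy":0,"wz":0}
    - {"claw":0.085,"dx":0,"dy":0,"dz":0.011,"wx":0,"wy":0,"wz":0}
    - {"claw":0.072,"dx":0,"dy":0,"dz":0,"wx":0,"wy":0,"wz":0}
    - {"claw":0.067,"dx":0,"dy":0,"dz":0,"wx":0,"wy":0,"wz":0}
    - {"claw":0.05,"dx":0,"dy":0,"dz":0,"wx":0,"wy":0,"wz":0}
    - {"claw":0.05,"dx":0,"dy":0,"dz":0,"wx":0,"wy":0,"wz":0}
    - {"claw":0.05,"dx":0,"dy":0,"dz":0,"wx":0,"wy":0,"wz":0}
    - {"claw":0.05,"dx":0,"dy":0,"dz":0,"wx":0,"wy":0,"wz":0}
  newtons: 70

```text
t: 15.0
eef_pos: [0.4552, -0.0641, 0.0684]
tool_rot: [0.001, -0.0, 1.0, 0.0]
contact_force: [-1.9, -0.0, 6.3]
gripper_width: 0.727
grasp_force: 75.6
```

Run:
```python
from h import *
p,d=read_camera("top");P=cloud(cam("top"),d)
m=(P[...,2]>.03)&(P[...,2]<.08)&(abs(P[...,0]-.64)<.09)&(P[...,1]<-.155)&(P[...,1]>-.33)
q=P[m];print(len(q),np.percentile(q[:,1],[90,98,99.5,100]),q[:,2].max())
```

```text
494 [-0.19991555 -0.19934843 -0.1989695  -0.1988906 ] 0.07728869168660646
```

drive_tool:
  increments:
    - {"claw":0.05,"dx":0,"dy":0,"dz":-0.02,"wx":0,"wy":0,"wz":0}
    - {"claw":0.05,"dx":0,"dy":0,"dz":-0.04,"wx":0,"wy":0,"wz":0}
    - {"claw":0.05,"dx":0,"dy":0,"dz":-0.04,"wx":0,"wy":0,"wz":0}
    - {"claw":0.05,"dx":-0.014,"dy":-0.0042,"dz":0,"wx":0,"wy":0,"wz":0}
    - {"claw":0.05,"dx":-0.03,"dy":-0.01,"dz":0,"wx":0,"wy":0,"wz":0}
    - {"claw":0.05,"dx":-0.04,"dy":-0.012,"dz":0,"wx":0,"wy":0,"wz":0}
    - {"claw":0.05,"dx":-0.04,"dy":-0.012,"dz":0,"wx":0,"wy":0,"wz":0}
    - {"claw":0.05,"dx":-0.03,"dy":-0.01,"dz":0,"wx":0,"wy":0,"wz":0}
    - {"claw":0.05,"dx":-0.02,"dy":-0.005,"dz":0,"wx":0,"wy":0,"wz":0}
    - {"claw":0.05,"dx":-0.0105,"dy":-0.0025,"dz":0,"wx":0,"wy":0,"wz":0}
    - {"claw":0.05,"dx":0,"dy":0,"dz":0,"wx":0,"wy":0,"wz":0}
  newtons: 80

```text
t: 16.42
eef_pos: [0.6387, -0.1197, 0.1658]
tool_rot: [-0.001, -0.0, 1.0, 0.0]
contact_force: [-0.4, 0.0, -4.7]
gripper_width: 0.719
grasp_force: 88.8
```

drive_tool:
  increments:
    - {"claw":0.05,"dx":0,"dy":0,"dz":0.02,"wx":0,"wy":0,"wz":0}
    - {"claw":0.05,"dx":0,"dy":0,"dz":0.03,"wx":0,"wy":0,"wz":0}
    - {"claw":0.05,"dx":0,"dy":0,"dz":0.02,"wx":0,"wy":0,"wz":0}
    - {"claw":0.05,"dx":0,"dy":0,"dz":0.01,"wx":0,"wy":0,"wz":0}
    - {"claw":0.05,"dx":0,"dy":0,"dz":0.006,"wx":0,"wy":0,"wz":0}
    - {"claw":0.05,"dx":0,"dy":0,"dz":0.003,"wx":0,"wy":0,"wz":0}
    - {"claw":0.05,"dx":0,"dy":0,"dz":0,"wx":0,"wy":0,"wz":0}

```text
t: 17.3
eef_pos: [0.6392, -0.1198, 0.0787]
tool_rot: [0.0, -0.0, 1.0, -0.0]
contact_force: [0.0, -0.5, -4.3]
gripper_width: 0.718
grasp_force: 88.8
```

drive_tool:
  increments:
    - {"claw":0.05,"dx":0,"dy":0,"dz":0.002,"wx":0,"wy":0,"wz":0}
    - {"claw":0.05,"dx":0,"dy":0,"dz":0.0015,"wx":0,"wy":0,"wz":0}
    - {"claw":0.05,"dx":0,"dy":0,"dz":0.0005,"wx":0,"wy":0,"wz":0}
    - {"claw":0.05,"dx":0,"dy":0,"dz":0,"wx":0,"wy":0,"wz":0}

```text
t: 17.8
eef_pos: [0.639, -0.1197, 0.0746]
tool_rot: [0.0, -0.0, 1.0, 0.0]
contact_force: [-1.2, 1.1, -1.4]
gripper_width: 0.715
grasp_force: 88.7
```

drive_tool:
  increments:
    - {"claw":0.064,"dx":0,"dy":0,"dz":0,"wx":0,"wy":0,"wz":0}
    - {"claw":0.07,"dx":0,"dy":0,"dz":0,"wx":0,"wy":0,"wz":0}
    - {"claw":0.075,"dx":0,"dy":0,"dz":0,"wx":0,"wy":0,"wz":0}
    - {"claw":0.075,"dx":0,"dy":0,"dz":-0.01,"wx":0,"wy":0,"wz":0}
    - {"claw":0.075,"dx":0,"dy":0,"dz":-0.03,"wx":0,"wy":0,"wz":0}
    - {"claw":0.07,"dx":0,"dy":0,"dz":-0.04,"wx":0,"wy":0,"wz":0}
    - {"claw":0.07,"dx":0,"dy":0,"dz":-0.04,"wx":0,"wy":0,"wz":0}
    - {"claw":0.07,"dx":0.02,"dy":-0.015,"dz":-0.02,"wx":0,"wy":0,"wz":0}
    - {"claw":0.07,"dx":0.035,"dy":-0.025,"dz":0,"wx":0,"wy":0,"wz":0}
    - {"claw":0.07,"dx":0.04,"dy":-0.03,"dz":0,"wx":0,"wy":0,"wz":0}
    - {"claw":0.07,"dx":0.04,"dy":-0.03,"dz":0,"wx":0,"wy":0,"wz":0}
    - {"claw":0.07,"dx":0.04,"dy":-0.03,"dz":0,"wx":0,"wy":0,"wz":0}
    - {"claw":0.07,"dx":0.04,"dy":-0.03,"dz":0,"wx":0,"wy":0,"wz":0}
    - {"claw":0.07,"dx":0.025,"dy":-0.017,"dz":0,"wx":0,"wy":0,"wz":0}
    - {"claw":0.07,"dx":0.0165,"dy":-0.011,"dz":0,"wx":0,"wy":0,"wz":0}
    - {"claw":0.07,"dx":0,"dy":0,"dz":0,"wx":0,"wy":0,"wz":0}
  newtons: 50

```text
t: 19.8
eef_pos: [0.3819, -0.3084, 0.2147]
tool_rot: [0.0, 0.001, 1.0, -0.0]
contact_force: [0.5, 0.4, 1.0]
gripper_width: 0.816
grasp_force: 0.0
```

```bash
python3 w.py .3825 -.308 .055 .035; python3 top.py .6265 .1777 .051 .03 .635 -.021 .076 .04 .6395 -.12 .096 .045
```

```text
t 19.8 [ 0.3819 -0.3084  0.2147] [ 0.002  1.    -0.   ] [ 0.001 -0.    -1.   ] w 0.8156147286698335
1813 centre 380.0862121582031 -310.1800842285156 D 35.36075210571289
tool offset to can dx,dy [ 0.0018 -0.0018 -0.    ]
0.6265 0.1777 94 z 0.0514 ((626.6598510742188, 178.2864532470703), 12.655335426330566)
0.635 -0.021 390 z 0.0767 ((635.256103515625, -21.318790435791016), 25.06141471862793)
0.6395 -0.12 628 z 0.0966 ((639.6422119140625, -118.61768341064453), 31.987886428833008)
```

drive_tool:
  increments:
    - {"claw":0.07,"dx":0.0007,"dy":-0.0008,"dz":0.03,"wx":0,"wy":0,"wz":0}
    - {"claw":0.07,"dx":0,"dy":0,"dz":0.04,"wx":0,"wy":0,"wz":0}
    - {"claw":0.07,"dx":0,"dy":0,"dz":0.04,"wx":0,"wy":0,"wz":0}
    - {"claw":0.07,"dx":0,"dy":0,"dz":0.03,"wx":0,"wy":0,"wz":0}
    - {"claw":0.07,"dx":0,"dy":0,"dz":0.018,"wx":0,"wy":0,"wz":0}
    - {"claw":0.07,"dx":0,"dy":0,"dz":0.01,"wx":0,"wy":0,"wz":0}
    - {"claw":0.047,"dx":0,"dy":0,"dz":0,"wx":0,"wy":0,"wz":0}
    - {"claw":0.039,"dx":0,"dy":0,"dz":0,"wx":0,"wy":0,"wz":0}
    - {"claw":0.025,"dx":0,"dy":0,"dz":0,"wx":0,"wy":0,"wz":0}
    - {"claw":0.025,"dx":0,"dy":0,"dz":0,"wx":0,"wy":0,"wz":0}
    - {"claw":0.025,"dx":0,"dy":0,"dz":0,"wx":0,"wy":0,"wz":0}
    - {"claw":0.025,"dx":0,"dy":0,"dz":0,"wx":0,"wy":0,"wz":0}
  newtons: 40

```text
t: 21.4
eef_pos: [0.3825, -0.3088, 0.0472]
tool_rot: [0.001, -0.0, 1.0, -0.0]
contact_force: [-0.4, 1.3, 7.1]
gripper_width: 0.399
grasp_force: 39.9
```

drive_tool:
  increments:
    - {"claw":0.025,"dx":0,"dy":0,"dz":-0.02,"wx":0,"wy":0,"wz":0}
    - {"claw":0.025,"dx":0,"dy":0,"dz":-0.04,"wx":0,"wy":0,"wz":0}
    - {"claw":0.025,"dx":0,"dy":0,"dz":-0.04,"wx":0,"wy":0,"wz":0}
    - {"claw":0.025,"dx":0,"dy":0,"dz":-0.04,"wx":0,"wy":0,"wz":0}
    - {"claw":0.025,"dx":-0.01,"dy":0.015,"dz":-0.02,"wx":0,"wy":0,"wz":0}
    - {"claw":0.025,"dx":-0.02,"dy":0.03,"dz":0,"wx":0,"wy":0,"wz":0}
    - {"claw":0.025,"dx":-0.025,"dy":0.04,"dz":0,"wx":0,"wy":0,"wz":0}
    - {"claw":0.025,"dx":-0.025,"dy":0.04,"dz":0,"wx":0,"wy":0,"wz":0}
    - {"claw":0.025,"dx":-0.025,"dy":0.04,"dz":0,"wx":0,"wy":0,"wz":0}
    - {"claw":0.025,"dx":-0.025,"dy":0.04,"dz":0,"wx":0,"wy":0,"wz":0}
    - {"claw":0.025,"dx":-0.025,"dy":0.04,"dz":0,"wx":0,"wy":0,"wz":0}
    - {"claw":0.025,"dx":-0.025,"dy":0.04,"dz":0,"wx":0,"wy":0,"wz":0}
    - {"claw":0.025,"dx":-0.025,"dy":0.04,"dz":0,"wx":0,"wy":0,"wz":0}
    - {"claw":0.025,"dx":-0.025,"dy":0.034,"dz":0,"wx":0,"wy":0,"wz":0}
    - {"claw":0.025,"dx":-0.014,"dy":0.02,"dz":0,"wx":0,"wy":0,"wz":0}
    - {"claw":0.025,"dx":-0.0055,"dy":0.0081,"dz":0,"wx":0,"wy":0,"wz":0}
    - {"claw":0.025,"dx":0,"dy":0,"dz":0,"wx":0,"wy":0,"wz":0}
    - {"claw":0.025,"dx":0,"dy":0,"dz":0,"wx":0,"wy":0,"wz":0}
  newtons: 50

```text
t: 23.65
eef_pos: [0.6306, 0.0768, 0.2063]
tool_rot: [-0.0, 0.001, 1.0, -0.0]
contact_force: [-0.2, -0.3, -1.0]
gripper_width: 0.39
grasp_force: 49.8
```

drive_tool:
  increments:
    - {"claw":0.025,"dx":-0.0005,"dy":0.0013,"dz":0.02,"wx":0,"wy":0,"wz":0}
    - {"claw":0.025,"dx":0,"dy":0,"dz":0.04,"wx":0,"wy":0,"wz":0}
    - {"claw":0.025,"dx":0,"dy":0,"dz":0.04,"wx":0,"wy":0,"wz":0}
    - {"claw":0.025,"dx":0,"dy":0,"dz":0.03,"wx":0,"wy":0,"wz":0}
    - {"claw":0.025,"dx":0,"dy":0,"dz":0.012,"wx":0,"wy":0,"wz":0}
    - {"claw":0.025,"dx":0,"dy":0,"dz":0.006,"wx":0,"wy":0,"wz":0}
    - {"claw":0.025,"dx":0,"dy":0,"dz":0.002,"wx":0,"wy":0,"wz":0}
    - {"claw":0.025,"dx":0,"dy":0,"dz":0,"wx":0,"wy":0,"wz":0}

```text
t: 24.65
eef_pos: [0.6323, 0.08, 0.0572]
tool_rot: [0.001, -0.0, 1.0, 0.0]
contact_force: [-0.2, -0.4, -0.7]
gripper_width: 0.398
grasp_force: 49.8
```

drive_tool:
  increments:
    - {"claw":0.025,"dx":0.0005,"dy":-0.001,"dz":0.002,"wx":0,"wy":0,"wz":0}
    - {"claw":0.025,"dx":0,"dy":0,"dz":0.001,"wx":0,"wy":0,"wz":0}
    - {"claw":0.025,"dx":0,"dy":0,"dz":0,"wx":0,"wy":0,"wz":0}

```text
t: 25.02
eef_pos: [0.6312, 0.0789, 0.0534]
tool_rot: [0.0, -0.0, 1.0, 0.0]
contact_force: [0.9, -0.2, -1.1]
gripper_width: 0.393
grasp_force: 49.8
```

Now release, rise and back off clear of the cans.

drive_tool:
  increments:
    - {"claw":0.025,"dx":0,"dy":0,"dz":0.0005,"wx":0,"wy":0,"wz":0}
    - {"claw":0.037,"dx":0,"dy":0,"dz":0,"wx":0,"wy":0,"wz":0}
    - {"claw":0.043,"dx":0,"dy":0,"dz":0,"wx":0,"wy":0,"wz":0}
    - {"claw":0.049,"dx":0,"dy":0,"dz":0,"wx":0,"wy":0,"wz":0}
    - {"claw":0.049,"dx":0,"dy":0,"dz":-0.01,"wx":0,"wy":0,"wz":0}
    - {"claw":0.049,"dx":0,"dy":0,"dz":-0.03,"wx":0,"wy":0,"wz":0}
    - {"claw":0.049,"dx":0,"dy":0,"dz":-0.04,"wx":0,"wy":0,"wz":0}
    - {"claw":0.049,"dx":0,"dy":0,"dz":-0.04,"wx":0,"wy":0,"wz":0}
    - {"claw":0.049,"dx":0.03,"dy":0,"dz":-0.03,"wx":0,"wy":0,"wz":0}
    - {"claw":0.049,"dx":0.04,"dy":0,"dz":-0.02,"wx":0,"wy":0,"wz":0}
    - {"claw":0.049,"dx":0.04,"dy":0,"dz":0,"wx":0,"wy":0,"wz":0}
    - {"claw":0.049,"dx":0.03,"dy":0,"dz":0,"wx":0,"wy":0,"wz":0}
    - {"claw":0.049,"dx":0,"dy":0,"dz":0,"wx":0,"wy":0,"wz":0}
    - {"claw":0.049,"dx":0,"dy":0,"dz":0,"wx":0,"wy":0,"wz":0}

```text
t: 26.78
eef_pos: [0.4921, 0.0789, 0.2235]
tool_rot: [0.001, -0.0, 1.0, 0.0]
contact_force: [0.4, -0.2, 0.7]
gripper_width: 0.574
grasp_force: 0.0
```

```bash
python3 top.py .6265 .1777 .051 .03 .631 .078 .061 .035 .635 -.021 .076 .04 .6395 -.12 .096 .045; python3 s.py s2
```

```text
0.631 0.078 75 z 0.0614 ((632.407470703125, 75.12910461425781), 16.047321319580078)
0.635 -0.021 385 z 0.0766 ((635.4745483398438, -20.065105438232422), 25.44800567626953)
0.6395 -0.12 636 z 0.0966 ((639.8521728515625, -118.9315185546875), 32.3388557434082)
26.875 [0.49221865 0.07883624 0.22312732] [ 0.91338188 -0.53863107  0.41830734]
```

View pics/s2.png

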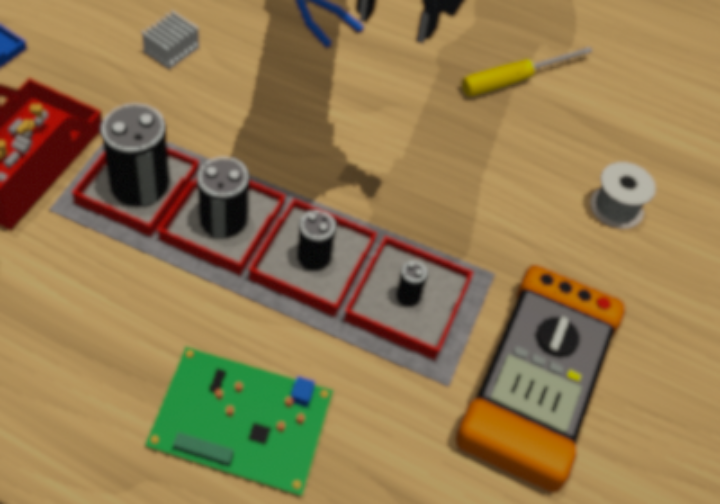

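The crop shows all four cans upright and central in their trays. Counting from the meter, they run can_a (413,282), can_b (316,240), can_c (222,197), can_d (136,155), and the gripper is clear of them.

```bash
python3 -c "
from station import *
print(hand_in())"
```

```text
the job is handed in; nothing more can be done
None
```

I handed the job in at about 27 s: all four capacitors stand upright near the middle of their trays, smallest next to the meter and largest at the far end, and the gripper is clear; the hand-in returned no verdict.

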